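Fold down the ratchet board prop

TASK

Fold the ratchet board prop flat without grasping anything: with a fingertip press the thumb pad of its pawl down until the pawl clicks over and stays free of the teeth, then push the raised arm down by its cross bar, past all the teeth, until it lies fully down on its stop. Do not force the arm while the pawl still holds it, do not raise the arm further, and leave the pawl free and the jars and other loose things round it where they stand.

Things in the scene. Friction and masses are not known exactly. Their poses are not given: they have to be found in the camera images.
- prop: Ratchet board prop bolted to the bench, steel and grey paint. Base plate 295 x 80 x 6 mm, from x = -105 to +190 mm in this frame; origin on the bench under the arm's hinge, z up. The raised arm leans out over +x, the pawl and its thumb pad lie on the -x side; both swing in the x-z plane. Cheek plates: at x = 0, 45 mm high; at x = -70, 82 mm high. Rubber stop at x = 138 mm.
- prop_hinge (a point): Axis of the arm's hinge, 30 mm above the bench; it runs along y of prop.
- prop_arm (a joint): Arm angle, rad: 0 = flat on its stop, grows as it is raised (limit 1.0); starts at about 0.5 to 0.82. It stays where it is left; with the pawl free about 2 to 6 N straight down on the cross bar lowers it. With the pawl in the teeth (one each 0.15 rad, from 0.2 to 0.95) it goes down at most one tooth and is then blocked.
- grip_bar (a point): Centre of the arm's rubber cross bar, 170 mm from the hinge axis: a round bar 18 mm in diameter and 90 mm long that lies level along y of prop. Push on its top. With the arm flat its centre is 30 mm above the bench.
- prop_pawl (a joint): Pawl angle, rad: 0 to 0.09 = its nose lies in the teeth; 0.34 = thumb pad fully down, nose lifted well clear. An over-centre spring drives it to the nearer end (it turns over at 0.17) and holds it there. It takes about 1 to 3 N on the pad.
- thumb_pad (a point): Centre of the top of the pawl's thumb pad, a ribbed steel disc 28 mm across on the tail of the rocking pawl; 48 mm to the -x side of the pawl's hinge, which lies 74 mm above the bench. In the teeth the pad is about 94 to 98 mm above the bench; pressed right down it is 17 mm lower than at 0 rad and 8 mm farther to -x of prop.
- small_jar_1: Bystander: small glass jar with yellow lid, 36 mm wide, 48 mm high, beside the prop's base; origin under its centre.
- ink_jar: Bystander: glass jar with black lid, 47 mm wide, 44 mm high, beside the prop's base; origin under its centre.
- eraser: Bystander: small blue and white eraser, 38 x 18 x 11 mm, beside the arm; origin under its centre.
- small_jar_2: Bystander: small glass jar with yellow lid, 36 mm wide, 50 mm high, at the back; origin under its centre.
- pigment_jar: Bystander: tall glass jar with black lid, 59 mm wide, 95 mm high, at the back right; origin under its centre.
- tape_roll: Bystander: roll of tape, 92 mm across, 18 mm high, lying at the right; origin under its centre.
- toy_globe: Bystander: toy globe on a foot, 36 mm wide, 50 mm high, at the right; origin under its centre.

How it is judged:
On the way, in this order (a step that is already met when the one before it is completed fails the run):
1. the pawl is pressed free of the teeth while the arm is still up (value of joint prop_pawl above 0.27 rad and value of joint prop_arm above 0.33 rad), for 0.1 s.
2. the arm is pushed fully down with the pawl free (value of joint prop_arm below 0.06 rad and value of joint prop_pawl above 0.27 rad), for 0.1 s.
At the end, for the whole second after the job is handed in: The arm lies down on its stop (within 0.06 rad, about 10 mm at the cross bar), the pawl still stands free of the teeth (over 0.27 rad), and nothing is touched (all of step 2).
It fails at once if the arm is forced (over 35 N) while the pawl still holds it (value of joint prop_pawl below 0.12 rad and contact force between the fingers and prop_arm above 35 N).
It fails at once if the arm is lifted further up (value of joint prop_arm above 0.9 rad).
It fails at once if a bystander is lifted, carried or pushed more than 20 mm (distance of any of small_jar_1, ink_jar, eraser, small_jar_2, pigment_jar, tape_roll, toy_globe from where it was at the start of the episode above 0.02 m).
It also fails if it takes over 35 s, if anything falls off the work surface, if the arm or the gripper's body presses on something with over 40 N, if the wrist force passes 120 N, or if a joint passes its speed limit or range.

ROBOT

A 6-joint arm with a two-finger parallel gripper is mounted at the origin on a cart in front of the work surface, level with it; the furniture and walls round the work are solid. World frame = base frame: x ahead of the robot, y to its left, z up, the work surface at z = 0. Lengths are in m, angles in rad, forces in N, time in s.
With the tool pointing down it reaches from about 0.325 to 0.75 m from the base axis. Payload 7.6 kg.
Tool frame: the origin (TCP) lies midway between the tips of the shut fingers; the grasp point (between the pads) lies 19 mm behind it; y points along the fingers, z is the direction in which the jaws open and shut, and the axes are right-handed (so a half turn about y gives the same grasp; the last joint's range is limited). The gripper opens to 85 mm and grips with 20 to 120 N. Pads are 22 mm wide; open, the fingers measure 114 mm over their backs; the gripper's body (76 mm by 85 mm) begins 54 mm behind the grasp point. The pads swing forward as they close: fully open they stand 13 mm farther back than shut.
Start: joints at [-0.07, 0.052, 1.401, -0, 1.689, -0.07], TCP at [0.525, 0, 0.231] pointing down, gripper open.
Joint ranges: [-2.9, 2.9], [-0.91, 2.17], [0.12, 2.37], [-1.06, 4.2], [0.26, 2.73], [-2.93, 2.93]. Speed limits (rad/s): [2.57, 2.57, 3.01, 3.14, 3.14, 3.14].

INTERFACE

Orientations are given as a 3x3 rotation matrix whose columns are the frame's x, y, z axes.
In Python, from workcell import * gives the robot as it stands. The module is installed in compiled form; this text tells all that it offers. Calls block until the motion is done:
- move_to(position, orientation): joint-space move of the TCP to a pose.
- move_linear(position, frame=None, velocity=0.15, f_stop=None): straight line of the TCP; frame=None keeps the orientation; velocity is the mean speed in m/s. With f_stop (N) it stops when the force on the tool has changed by that much, and returns True; else False.
- goto_joints(angles): joint-space move.
- move_gripper(opening, f_grip=None): finger opening in m; f_grip is the grip in N (None keeps the last); returns when the fingers have stopped.
- sleep(seconds).
- solve_ik(position, orientation): joint angles nearest the present ones, or None.
- capture(name): name is "scene" or "side" or "wrist"; returns a dict with "frame" (420x560x3 uint8, red, green, blue), "intrinsics" (3x3 intrinsics, pixels), "R" (3x3) and "t" (3): a world point X has camera coordinates R X + t. Camera axes: x right, y down, z forward; pixel columns grow to the right and rows downward; lengths in m; the calibration is good to about 2 mm. A picture is of the moment at which its call begins. There is no depth.
A pose or a line that the arm cannot do raises Unreachable and nothing moves.
- close_job(): hands the job in, once; it reports no verdict.
Readings, each from a call of its own:
- get_time_s(): time.
- get_joints(): joint angles.
- get_qvel(): joint speeds.
- get_joint_torque(): joint torques, N m.
- get_ee_pos(): TCP position.
- get_orientation(): TCP orientation.
- get_force(): force on the tool from outside, world axes, zero at the start.
- get_wrist_torque(): the same for the moment, N m.
- get_opening(): finger opening in m.
Only numpy, scipy, OpenCV 4.12 (cv2) and the standard library are available. Lean on these libraries where they do the work, as an engineer would, in place of code of your own. Each camera call takes 0.05 s, during which the arm holds its last target. There are 200 camera calls.

## Working session

There is one attempt and no reset: what is moved stays moved. The work goes in short steps, each a Python script; the robot and the scene stay as the last script left them, time stands still between calls to the robot, and variables do not carry over. Pictures are saved under pics/ and viewed, on a budget of 10 in all, crops included, one or two more only if the job needs it, and the job is handed in when it is done.

```bash
mkdir -p pics; python3 - <<'E'
from workcell import *
import cv2,numpy as np,pickle
d={}
for n in ["scene","side","wrist"]:
    c=capture(n); d[n]=c
    cv2.imwrite(f"pics/{n}0.png",cv2.resize(c["frame"][:,:,::-1],(784,588),interpolation=cv2.INTER_CUBIC))
    print(n,(-np.array(c["R"]).T@c["t"]).round(3),np.array(c["R"])[2].round(2))
pickle.dump(d,open("d0.pkl","wb")); print(get_time_s(),get_orientation())
E
```

```text
scene [ 0.259 -0.866  0.709] [ 0.32  0.7  -0.64]
side [0.225 0.648 0.796] [ 0.3  -0.73 -0.61]
wrist [0.525 0.078 0.373] [-0.   -0.31 -0.95]
0.15 [[ 6.07674696e-06 -1.08226657e-03  9.99999414e-01]
 [-9.99999998e-01  6.05043033e-05  6.14223233e-06]
 [-6.05109154e-05 -9.99999413e-01 -1.08226620e-03]]
```

View pics/scene0.png

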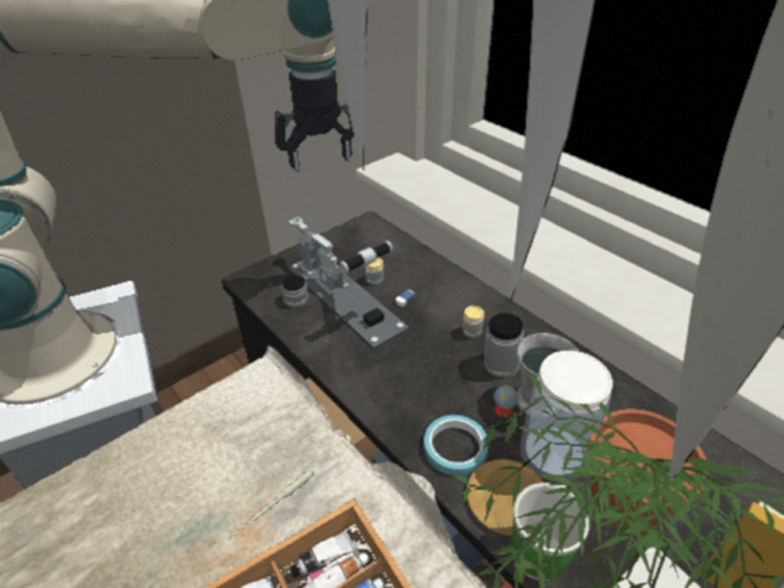

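View pics/side0.png

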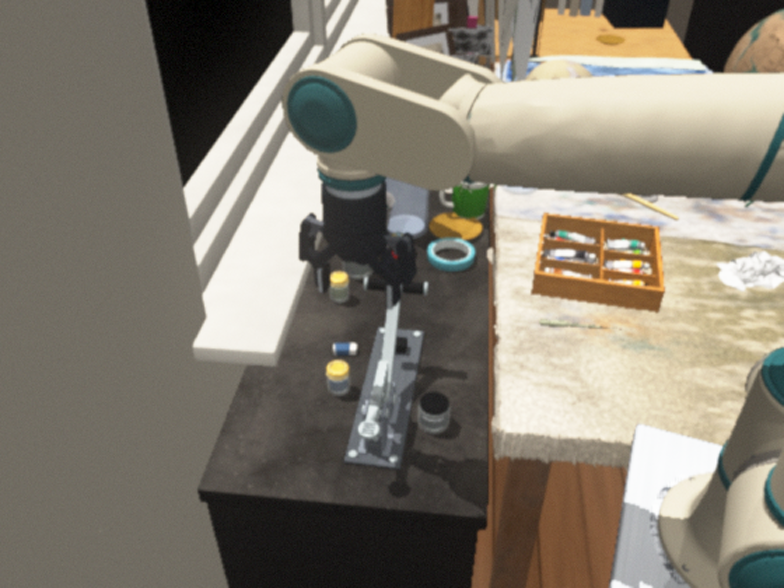

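View pics/wrist0.png

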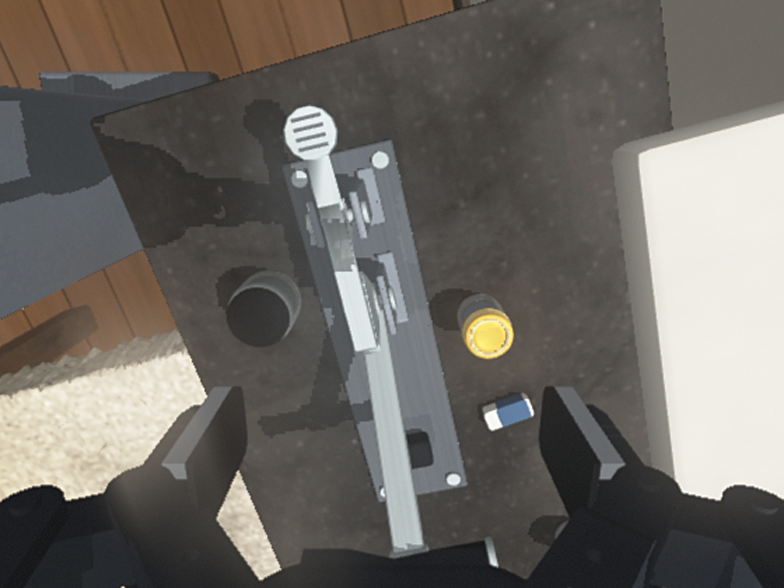

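Wrist view: pad (311,133); plate corners (285,165), (394,140), (466,485), (380,500). The scene view has the pad at (296,223) and bar ends at (345,263) and (388,246). The side view has the pad at (369,430) and bar ends at (368,283) and (425,288), with plate corners (347,460), (400,465), (423,332), (385,329).

```bash
cat > h.py <<'E'
import numpy as np,cv2
S=1.4
def ray(c,p):
    K=np.array(c["intrinsics"]);R=np.array(c["R"]);t=np.array(c["t"])
    d=R.T@np.linalg.solve(K,[p[0]/S,p[1]/S,1]); return -R.T@t,d/np.linalg.norm(d)
def onz(c,p,z):
    o,d=ray(c,p); return o+d*(z-o[2])/d[2]
def tri(obs):
    A=0;b=0;rs=[ray(c,p) for c,p in obs]
    for o,d in rs:
        P=np.eye(3)-np.outer(d,d);A=A+P;b=b+P@o
    X=np.linalg.solve(A,b)
    return X.round(4),[round(np.linalg.norm((np.eye(3)-np.outer(d,d))@(X-o))*1e3,1) for o,d in rs]
def proj(c,X):
    K=np.array(c["intrinsics"]);v=K@(np.array(c["R"])@X+np.array(c["t"]));return v[:2]/v[2]*S
E
python3 - <<'E'
from h import *
import pickle
d=pickle.load(open("d0.pkl","rb"));s,e,w=d["scene"],d["side"],d["wrist"]
print("pad",tri([(s,(296,223)),(e,(369,430)),(w,(311,133))]))
print("pad s-w",tri([(s,(296,223)),(w,(311,133))]))
print("pad e-w",tri([(e,(369,430)),(w,(311,133))]))
print("bar near",tri([(s,(345,263)),(e,(425,288))]))
print("bar far",tri([(s,(388,246)),(e,(368,283))]))
cw=[(285,165),(394,140),(466,485),(380,500)]
ce=[(400,465),(347,460),(385,329),(423,332)]
for p in cw: print("w",onz(w,p,.006).round(4))
for p in ce: print("e",onz(e,p,.006).round(4))
from scipy.optimize import least_squares
L=np.array([(-.105,-.04,.006),(-.105,.04,.006),(.19,.04,.006),(.19,-.04,.006)])
def T(q,P): 
    c,s_=np.cos(q[2]),np.sin(q[2]); return np.array([q[0],q[1],0])+P@np.array([[c,-s_,0],[s_,c,0],[0,0,1]]).T
f=lambda q:np.concatenate([(proj(c,X)-p) for c,ps in((w,cw),(e,ce)) for X,p in zip(T(q,L),ps)])
r=least_squares(f,[.5,.05,-1.5]);print(r.x.round(4),r.fun.round(1))
q=r.x
for a in (.5,.6,.7,.8):
    for y in(-.045,.045):
        X=T(q,np.array([.17*np.cos(a),y,.03+.17*np.sin(a)]));print(a,y,X.round(3),proj(s,X).round(),proj(e,X).round())
X=T(q,np.array([-.118,0,.096]));print("pad pred",X.round(3),*[proj(c,X).round() for c in(s,e,w)])
E
```

```text
pad (array([0.4814, 0.0737, 0.0897]), [np.float64(0.5), np.float64(0.4), np.float64(0.7)])
pad s-w (array([0.4812, 0.074 , 0.0892]), [np.float64(0.5), np.float64(0.5)])
pad e-w (array([0.4812, 0.0742, 0.0909]), [np.float64(0.2), np.float64(0.2)])
bar near (array([ 0.493 , -0.1702,  0.1499]), [np.float64(2.3), np.float64(2.3)])
bar far (array([ 0.5793, -0.1543,  0.1467]), [np.float64(1.5), np.float64(1.5)])
w [0.4485 0.0515 0.006 ]
w [0.5248 0.0682 0.006 ]
w [ 0.5867 -0.2171  0.006 ]
w [ 0.5125 -0.2329  0.006 ]
e [0.4472 0.0485 0.006 ]
e [0.5195 0.0676 0.006 ]
e [ 0.5752 -0.2155  0.006 ]
e [ 0.5118 -0.2318  0.006 ]
[ 0.5083 -0.0421 -1.3548] [-2.7 -0.6  0.1 -1.3  1.5  1.9 -2.9  3.2 -0.5  1.9 -3.9 -0.3 -6.1 -3.
  1.9 -1.3]
0.5 -0.045 [ 0.496 -0.197  0.112] [353. 291.] [427. 297.]
0.5 0.045 [ 0.584 -0.178  0.112] [396. 270.] [371. 291.]
0.6 -0.045 [ 0.494 -0.189  0.126] [350. 281.] [426. 293.]
0.6 0.045 [ 0.582 -0.169  0.126] [393. 260.] [369. 287.]
0.7 -0.045 [ 0.492 -0.179  0.14 ] [346. 272.] [426. 290.]
0.7 0.045 [ 0.58  -0.159  0.14 ] [389. 251.] [368. 284.]
0.8 -0.045 [ 0.49  -0.167  0.152] [341. 262.] [425. 288.]
0.8 0.045 [ 0.578 -0.148  0.152] [385. 242.] [367. 282.]
pad pred [0.483 0.073 0.096] [296. 220.] [368. 426.] [313. 135.]
```

The measurements agree: pad at (0.481, 0.074, 0.09), prop yaw −1.355 and arm about 0.76 rad. Next I press the pad.

```bash
python3 - <<'E'
from workcell import *
import cv2,numpy as np
O=np.array([[0,0,1],[-1,0,0],[0,-1,0]],float)
move_gripper(0.0)
move_to([.481,.076,.135],O)
print(get_ee_pos(),get_force())
out=np.array([-.2145,.977,0])
p=np.array([.481,.075,.104])
print(move_linear(p,velocity=.06,f_stop=8))
for i in range(1,9):
    h=move_linear(p+out*.001*i-[0,0,.004*i],velocity=.03,f_stop=9)
    print(np.round(get_ee_pos(),4),np.round(get_force(),1),h)
    if h: break
c=capture("side"); a=c["frame"]
p=get_ee_pos(); move_linear([p[0],p[1],.15],velocity=.1)
c=capture("side"); b=c["frame"]
w=capture("wrist")["frame"]
im=np.hstack([cv2.resize(x[220:350,210:330],(390,422),interpolation=cv2.INTER_CUBIC) for x in(a,b)])
cv2.imwrite("pics/press.png",im[:,:,::-1]); print(get_time_s(),get_force())
E
```

```text
[0.48184764 0.07575827 0.13631689] [ 0.15007528 -0.11323658  0.56564763]
False
[0.4807 0.0761 0.0999] [-0.  -0.1 -0.4] False
[0.4806 0.077  0.0959] [ 0.7 -0.  -0.8] False
[0.4802 0.0779 0.0917] [ 0.   0.5 -0.6] False
[0.4799 0.0789 0.0876] [-0.4 -0.7  0.2] False
[0.4798 0.0799 0.0838] [ 0.3  0.5 -0.4] False
[0.4806 0.0803 0.0825] [-5.  -1.   9.4] True
4.7833 [ 0.50739861 -0.01240788 -0.3940728 ]
```

View pics/press.png

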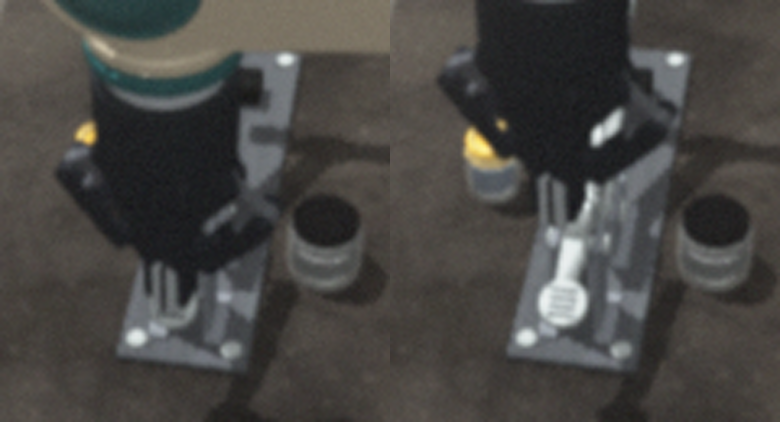

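The pad now sits at about (368,438) in side-view display pixels, 8 px lower than before. I'll check with other views whether it clicked over.

```bash
python3 - <<'E'
from workcell import *
from h import *
import pickle
O=np.array([[0,0,1],[-1,0,0],[0,-1,0]],float)
move_to([.49,.02,.26],O)
d={n:capture(n) for n in["scene","side","wrist"]};pickle.dump(d,open("d1.pkl","wb"))
d0=pickle.load(open("d0.pkl","rb"))
q=[.5083,-.0421,-1.3548];u=np.array([np.cos(q[2]),np.sin(q[2]),0])
ims=[]
for n in["scene","side","wrist"]:
    out=[]
    for a in(0,.05,.34):
        r=np.hypot(48,22);t=np.arctan2(22,48)-a
        X=np.array([q[0],q[1],0])+u*(-.07-r*np.cos(t)/1e3)+[0,0,.074+r*np.sin(t)/1e3]
        out.append(proj(d[n],X).round())
    print(n,*out)
    c,r=(np.array(out[-1])/S).astype(int);y=max(r-35,0);x=max(c-35,0)
    cr=lambda f:cv2.resize(f[y:y+70,x:x+70],(280,280),interpolation=cv2.INTER_CUBIC)
    print("crop origin",x,y); ims.append(np.vstack([cr(d0[n]["frame"]),cr(d[n]["frame"])]))
cv2.imwrite("pics/chk.png",cv2.cvtColor(np.hstack(ims)[:,:800],cv2.COLOR_RGB2BGR))
E
```

```text
scene [296. 220.] [296. 221.] [296. 226.]
crop origin 176 126
side [368. 426.] [368. 428.] [368. 438.]
crop origin 227 277
wrist [383. 170.] [383. 168.] [382. 161.]
crop origin 237 80
```

View pics/chk.png

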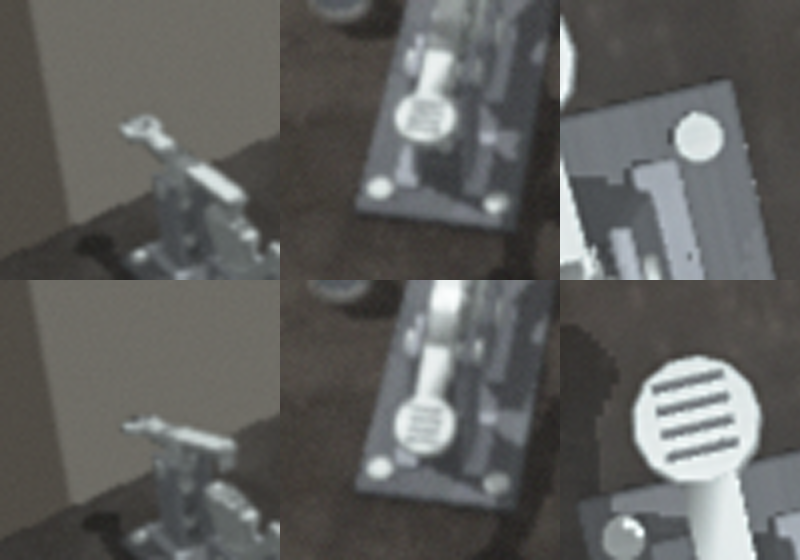

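The pawl is free. Pad pixels went from 429 to 439 in the side view (438 predicted at 0.34 rad), and the pawl lies level in the scene view. Now I push the bar down along its arc.

```bash
python3 - <<'E'
from workcell import *
from h import *
import pickle
q=[.5083,-.0421,-1.3548];u=np.array([np.cos(q[2]),np.sin(q[2]),0])
O=np.array([[0,0,1],[-1,0,0],[0,-1,0]],float)
P=lambda a:np.array([q[0],q[1],0])+u*.17*np.cos(a)+[0,0,.03+.009+.17*np.sin(a)]
p=P(.76); move_to([p[0],p[1],.24],O)
move_linear(p+[0,0,.015],velocity=.08,f_stop=15)
for a in list(np.arange(.76,0,-.08))+[0.,-.02]:
    h=move_linear(P(a),velocity=.06,f_stop=12)
    print(round(a,2),np.round(get_ee_pos()-P(a),4),np.round(get_force(),1),h)
    if h and a>.05: break
    if h: break
d={n:capture(n) for n in["scene","side"]};pickle.dump(d,open("d2.pkl","wb"))
print(get_time_s())
ims=[cv2.resize(f["frame"][y:y+140,x:x+140],(400,400),interpolation=cv2.INTER_CUBIC) for f,x,y in((d["scene"],180,130),(d["side"],220,190))]
cv2.imwrite("pics/push.png",np.hstack(ims)[:,:,::-1])
E
```

```text
0.76 [-0.0003  0.0001 -0.0006] [0.  0.7 0.1] False
0.68 [ 0.0001 -0.0005 -0.    ] [0.6 0.4 1.8] False
0.6 [-0.0001 -0.0003 -0.0002] [ 1.2 -1.5  1.6] False
0.52 [-0.0002  0.     -0.0003] [ 0.3 -1.2  1.3] False
0.44 [-0.0004  0.0004 -0.0005] [ 0.  -0.2  0.6] False
0.36 [-0.0004  0.0003 -0.0005] [-0.1  0.   0.3] False
0.28 [-0.0004  0.0002 -0.0006] [ 0.7 -1.5  0.2] False
0.2 [-0.0004  0.0002 -0.0006] [0.1 1.  0.7] False
0.12 [-0.0004  0.0003 -0.0005] [ 0.3  0.3 -0.3] False
0.04 [-0.0003  0.0003 -0.0005] [ 0.1 -0.3  0.5] False
0.0 [ 0.0002 -0.0001 -0.0001] [ 0.6 -1.6  2.1] False
-0.02 [ 0.0006 -0.0002  0.0027] [-7.6  2.9 17.9] False
11.6833
```

View pics/push.png

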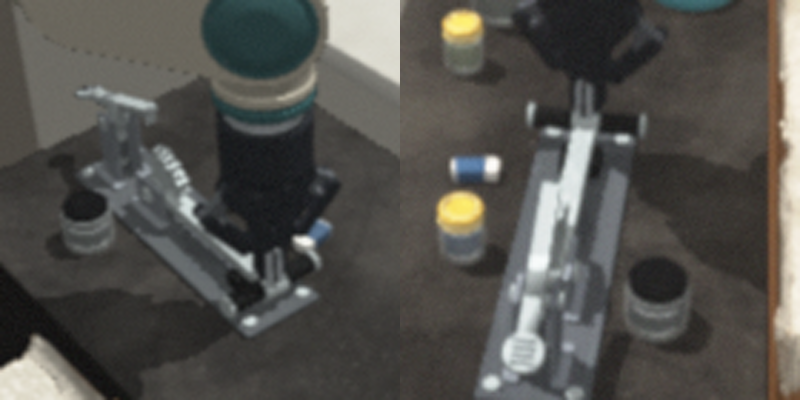

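The arm is down: the stop gave 18 N with the TCP at the flat bar height. The bystanders are undisturbed and the pawl is level. Next I retract, check and hand in.

```bash
python3 - <<'E'
from workcell import *
from h import *
p=get_ee_pos(); move_linear([p[0],p[1],.18],velocity=.1)
move_to([.45,-.05,.28],np.array([[0,0,1],[-1,0,0],[0,-1,0]],float)); sleep(.3)
d={n:capture(n) for n in["scene","side"]}
q=[.5083,-.0421,-1.3548];u=np.array([np.cos(q[2]),np.sin(q[2]),0]);v=np.array([-u[1],u[0],0])
for n in d:
  for a in(0,.06): 
    B=np.array([q[0],q[1],.03+.17*np.sin(a)])+u*.17*np.cos(a); print(n,a,[proj(d[n],B+v*y).round() for y in(-.045,.045)])
ims=[cv2.resize(f["frame"][y:y+140,x:x+140],(400,400),interpolation=cv2.INTER_CUBIC) for f,x,y in((d["scene"],180,130),(d["side"],220,190))]
cv2.imwrite("pics/end.png",np.hstack(ims)[:,:,::-1]);print(get_time_s(),get_force())
E
```

```text
scene 0 [array([363., 333.]), array([404., 311.])]
scene 0.06 [array([363., 328.]), array([404., 306.])]
side 0 [array([427., 328.]), array([374., 322.])]
side 0.06 [array([427., 323.]), array([374., 318.])]
14.525 [ 0.18051307  0.6024595  -0.06861197]
```

View pics/end.png

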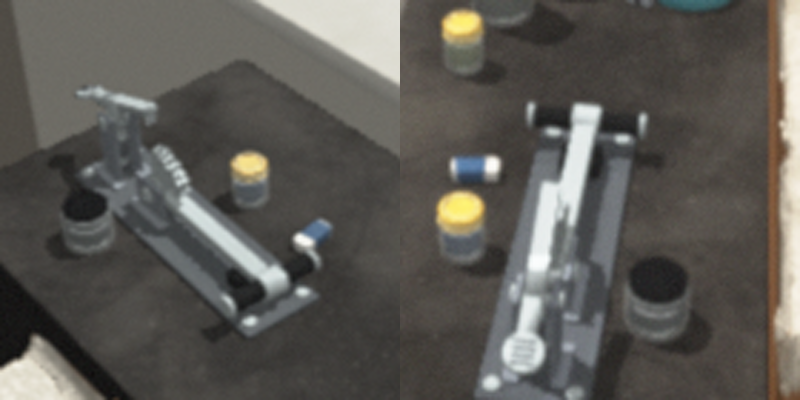

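```bash
python3 -c "
from workcell import *
close_job()"
```

```text
the job is handed in; nothing more can be done
```

The prop is folded flat and the job is handed in. With the gripper shut, I pressed the thumb pad until the pawl clicked over. I then pushed the cross bar down along its arc until it met the stop. The last clock reading before hand-in was 14.5 s.

- **Pawl:** the pad's side-view pixel was 439 against 438 predicted for 0.34 rad. In the last picture it still stands level and free.
- **Push:** readings stayed at about 2 N until the stop, where they rose to about 18 N with the fingertips at about 38 mm, so the bar centre was about 29 mm up against the 30 mm given.
- **Arm flat:** the bar ends in the side view match 0 rad within about 1 px. In the scene view they read about 3 px high, which would be roughly 0.03 rad at most and is inside the 0.06 limit.
- **Bystanders:** by eye, the jars and eraser beside the prop stand where they did. I did not measure them, and the pigment jar, tape roll and toy globe were mostly outside the last picture, though the gripper did not go near them.
- **Disagreements:** the first measurement put the pad at 90 mm, against the 94 to 98 mm in the text. The press also ended with about 5 N sideways, and the click showed only in the pictures, not in the force.

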